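# Slide a battery pack under the hold-down leaf of the battery tester and start the test

### The job

The battery pack lies loose in the bay of the battery tester, lifted by the sprung contact plate beneath it. With the fingertips on its thumb pad, press it down firmly and, still pressing, slide it under the bridge and the leaf spring until it is fully home against the end stop, then leave it there and press the round start button in and let it come out again. Only press and push: do not lift the pack, and leave everything else on the bench where it is.

Things in the scene. Friction and masses are not known exactly. Their poses are not given: they have to be found in the camera images.
- tester: Grey flat battery tester fixed to the bench, 210 x 250 mm (x, y), deck 42 mm high; origin: centre of its underside, z up, x the way packs slide in. On the deck a bay along x: centre line y = +30 mm, 57 mm wide between aluminium walls (8 mm thick, top z = 63 mm), open at -x, end stop at x = 70 mm. The -y side of the deck has the start button, flat keys and a display hood (x 40 to 92 mm, up to z = 67 mm).
- pack: Battery pack to load: black, 90 (x) x 54 (y) x 16 mm, 0.12 to 0.2 kg, label on its front half. Origin: centre of its underside; x to its leading end. It starts in the bay, aligned within 1 degree, origin at tester x -16 to -36 mm; fully home it is at x = 25 mm. Its flat top is at tester z = 73.5 mm on the raised plate, 66.5 mm fully pressed. A ridge 4 mm high, 40 mm wide, x -17 to -11 mm, crosses its top.
- thumb_pad (a point): Centre of the pack's flat thumb pad, on its top surface: the pad is the 28 mm of the top between the pack's rear end and the ridge. The point is 14 mm behind the ridge's rear face, on the centre line. A fingertip here presses the pack down and pushes it by the ridge.
- bridge_edge (a point): Middle of the lower edge, on the entry side, of the rigid steel bridge bar that crosses the bay (tester x 33 to 43 mm, underside z 70 mm, top 75 mm). A pack on the raised plate butts against it; fully pressed, it clears it by 3.5 mm. Once home and let go, the pack rises by up to 3.5 mm to the bridge and stays.
- end_stop (a point): On the face of the aluminium end stop (top at z = 70.5 mm), on the bay's centre line: tester x 70, y 30 mm, at the height of the top of a fully pressed pack (z 66.5 mm).
- lift_plate (a joint): How far the sprung contact plate, the floor of the bay, is pressed down, m: 0 raised, 0.007 on its hard stop. Its spring gives 5 N at 0 and 12 N fully down. It stays level wherever it is pressed. A pack passes the bridge only beyond 0.0035. The plate runs the whole bay, so a pack must be held down until its leading end is under the bridge.
- leaf (a joint): Hold-down leaf: bent steel strip 40 mm wide, clamped at the bridge (tester x 41 mm), sloping down to a knee at x 61 mm that rests 2 mm lower than the top of a fully pressed pack; its tip turns up. Angle, rad: 0 at rest; about 0.1 over a fully pressed pack, up to 0.3 over one risen to the bridge. It presses with 3 to 7 N; pushing the pressed pack in takes 5 to 10 N.
- start (a joint): Start button's travel, m: 0 out, 0.006 fully in (5 N); it springs back. The test starts at 0.0035.
- start_top (a point): Centre of the top face of the start button: round, black, 24 mm in diameter, at tester x -55, y -78 mm, 22 mm above the deck; it presses straight down. Its grey collar is 40 mm in diameter and 12 mm high.
- spare_pack: A second, identical pack lying on the bench to the left (+y) of the tester; not to be touched. Origin: centre of its underside.
- phone: Opened phone, 150 x 72 x 8 mm, flat on the bench right (-y) of the tester. Origin: centre of its underside; x along its length.
- multimeter: Multimeter lying flat, 190 x 88 x 52 mm, right of the phone. Origin: centre of its underside; x along its length.
- tweezers: Steel tweezers, 125 x 16 x 6 mm, on the bench before the tester (on the robot's side). Origin: centre of the underside; x along them.
- screwdriver: Small screwdriver, 150 mm long, 26 mm thick grip, on the bench before the tester. Origin: middle of its underside; x along it.
- spudger: Black nylon prying bar, 145 x 10 x 6 mm, lying on the tester's deck along the left edge, beside the bay. Origin: underside, near its middle; x along it.
- screw_tray: Shallow steel tray with screws, 100 x 70 x 20 mm, on the bench left of the tester. Origin: centre of its underside.
Things that resemble listed ones, but are neither listed nor needed, are in the scene too. Leave any orange or pink look-alike of the pack alone.

How it is judged (in metres and radians):
On the way, in this order (a step that is already met when the one before it is completed fails the run):
1. the fingers press the pack down while its leading end goes in under the bridge (x of pack in the frame of tester between -0.007 and 0.021 m and value of joint lift_plate above 0.0037 m and contact force between the fingers and pack above 3 N), for 0.1 s.
2. the pack is fully home against the end stop, under the leaf spring (x of pack in the frame of tester above 0.022 m and value of joint leaf between 0.05 and 0.42 rad and z of pack in the frame of tester below 0.056 m and angle between the x axis of pack and the x axis of tester, either way round below 0.06 rad), for 0.2 s.
3. the start button is pressed in while the pack is home (all of step 2 and value of joint start above 0.0035 m), for 0.05 s.
At the end, for the whole second after the job is handed in: The pack is within 3 mm of fully home, straight within 3.4 degrees, held down by at least 1.5 mm with the leaf spring resting on it, and at rest; the start button was pressed at least 3.5 mm in after that and is out again (all of step 2 and value of joint start below 0.0015 m and linear speed of pack below 0.02 m/s); the robot touches nothing.
It fails at once if the pack is lifted out of the bay or tipped up (z of pack in the frame of tester above 0.066 m or angle between pack's own z axis and vertical above 0.2 rad).
It fails at once if the start button is pressed before the pack is home (value of joint start above 0.0035 m and x of pack in the frame of tester below 0.02 m).
It fails at once if a thing that is not part of the job is shifted by more than 20 mm (distance of any of spare_pack, phone, multimeter, tweezers, screwdriver, spudger, screw_tray from where it was at the start of the episode above 0.02 m).
It also fails if it takes over 45 s, if anything falls off the work surface, if the arm or the gripper's body presses on something with over 40 N, if the wrist force passes 120 N, or if a joint passes its speed limit or range.

### The arm

A 6-joint arm with a two-finger parallel gripper is mounted at the origin on the work surface. World frame = base frame: x ahead of the robot, y to its left, z up, the work surface at z = 0. Lengths are in m, angles in degrees, forces in N, time in s.
With the tool pointing down it reaches from about 0.25 to 0.8 m from the base axis. Payload 8.5 kg.
Tool frame: the origin (TCP) lies midway between the tips of the shut fingers; the grasp point (between the pads) lies bot.tcp_to_grasp behind it (bot.tcp_to_grasp is the distance from the TCP to the grasp point, in m); z points along the fingers, y is the line along which they close (so a half turn about z gives the same grasp; the last joint's range is limited). The gripper opens to 85 mm and grips with 20 to 120 N. Pads are 22 mm wide; open, the fingers measure 114 mm over their backs; the gripper's body (76 mm by 85 mm) begins 54 mm behind the grasp point. The pads swing forward as they close: fully open they stand 13 mm farther back than shut.
Start: joints at [-63.885, 13.648, -0.773, 75.585, 0, 90], TCP at [0.231, -0.471, 0.231] pointing down, gripper open.
Joint ranges: [-152.45, 152.45], [-59.26, 108.67], [-65.41, 83.53], [-104.44, 129.93], [-82.83, 76.93], [-180, 180]. Speed limits (degrees/s): [127.2, 127.2, 159.86, 180, 180, 180].

### API

Orientations are given as a 3x3 rotation matrix whose columns are the frame's x, y, z axes.
In Python, from plant import bot, move_gripper, imaging, read_time, read_joints, read_qd, read_joint_efforts, read_ee_pos, read_orientation, read_force, read_wrist_torque, read_grip_width, read_finger_force gives the robot as it stands. The module is installed in compiled form; this text tells all that it offers. Calls block until the motion is done:
- bot.movep(position, orientation): joint-space move of the TCP to a pose.
- bot.line_to(position, attitude=None, max_speed=0.15, f_stop=None): straight line of the TCP; attitude=None keeps the orientation; max_speed is the mean speed in m/s. With f_stop (N) it stops when the force on the tool has changed by that much, and returns True; else False.
- bot.move_j(angles): joint-space move.
- move_gripper(opening, force=None): finger opening in m; force is the grip in N (None keeps the last); returns when the fingers have stopped.
- bot.pause(seconds).
- bot.inverse_kinematics(position, orientation): joint angles nearest the present ones, or None.
- imaging.camera(name): name is "side" or "top" or "wrist"; returns a dict with "pixels" (384x512x3 uint8, blue, green, red), "fx", "fy", "cx", "cy" (pixels), "extrinsics" (4x4, takes a point from camera to world coordinates). Camera axes: x right, y up, looking along -z (the intrinsics and any distortion apply to the point x, -y, -z); pixel columns grow to the right and rows downward; lengths in m; the calibration is good to about 2 mm. A picture is of the moment at which its call begins. There is no depth.
A pose or a line that the arm cannot do raises bot.MotionError and nothing moves.
- bot.hand_in(): hands the job in; it is judged then, once.
Readings, each from a call of its own:
- read_time(): time.
- read_joints(): joint angles.
- read_qd(): joint speeds.
- read_joint_efforts(): joint torques, N m.
- read_ee_pos(): TCP position.
- read_orientation(): TCP orientation.
- read_force(): force on the tool from outside, world axes, zero at the start.
- read_wrist_torque(): the same for the moment, N m.
- read_grip_width(): finger opening in m.
- read_finger_force(): force on a finger pad.
Only numpy, scipy, OpenCV 4.12 (cv2) and the standard library are available. Lean on these libraries where they do the work, as an engineer would, in place of code of your own. Each camera call takes 0.05 s, during which the arm holds its last target. There are 200 camera calls.

## Working session

There is one attempt and no reset: what is moved stays moved. The work goes in short steps, each a Python script; the robot and the scene stay as the last script left them, time stands still between calls to the robot, and variables do not carry over. Pictures are saved under pics/ and viewed, at most 10 in all, crops included, and the job is handed in when it is done.

```bash
mkdir -p pics; python3 - <<'E'
from plant import *
import cv2,numpy as np
for n in ("top","side"):
    c=imaging.camera(n); cv2.imwrite(f"pics/{n}0.png",cv2.resize(c["pixels"],None,fx=1.5,fy=1.5,interpolation=cv2.INTER_CUBIC))
    print(n,{k:(np.round(v,4).tolist() if k=="extrinsics" else v) for k,v in c.items() if k!="pixels"})
print(read_time(),bot.tcp_to_grasp)
E
```

```text
top {'fx': 433.734185963653, 'fy': 433.734185963653, 'cx': 261.0948494840758, 'cy': 190.54033216514387, 'extrinsics': [[0.0141, 0.987, -0.1602, 0.4109], [-0.9997, 0.0167, 0.0149, 0.0505], [0.0174, 0.16, 0.987, 1.1321], [0.0, 0.0, 0.0, 1.0]]}
side {'fx': 410.09765121896163, 'fy': 410.09765121896163, 'cx': 260.6933536981166, 'cy': 193.95218689914157, 'extrinsics': [[-0.8432, 0.3726, -0.3875, 0.0794], [-0.5374, -0.602, 0.5906, 0.8197], [-0.0133, 0.7062, 0.7079, 1.0416], [0.0, 0.0, 0.0, 1.0]]}
0.1 0.0187
```

View pics/top0.png

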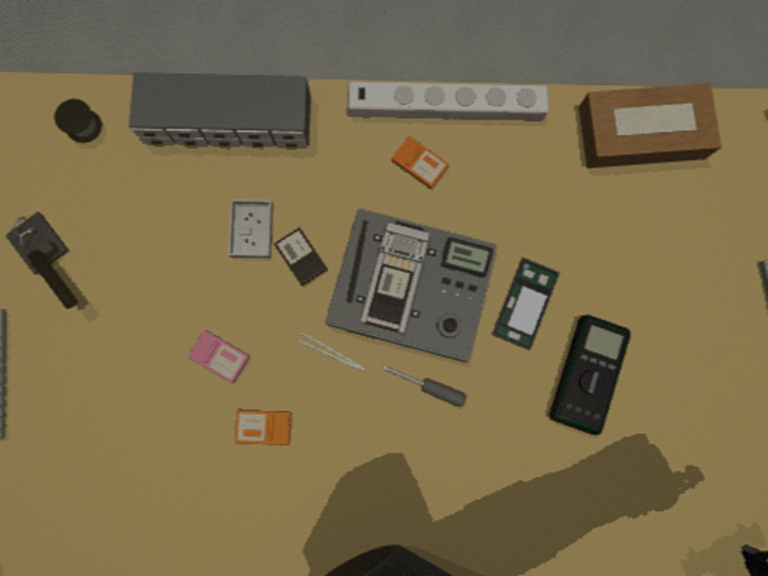

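View pics/side0.png

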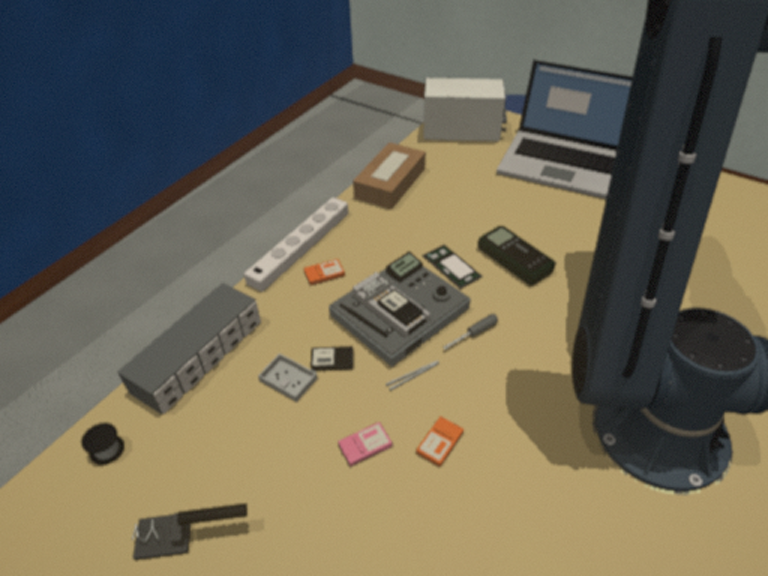

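Pixels are in the 1.5x top view. Black packs are in the tester bay (390,290) and loose at (300,256), which is the spare. The look-alikes are orange (420,162), orange (263,427) and pink (219,357). I choose the one in the bay. Next I get a rough tester pose from the deck corners and look closer with the wrist camera.

```bash
cat > h.py <<'E'
from plant import *
import cv2,numpy as np
def ray(c,u,v,z):
    E=c["extrinsics"]; d=E[:3,:3]@np.array([(u-c["cx"])/c["fx"],-(v-c["cy"])/c["fy"],-1]); o=E[:3,3]
    return o+d*(z-o[2])/d[2]
def proj(c,P):
    p=np.linalg.inv(c["extrinsics"])@np.append(P,1); return np.array([c["cx"]-c["fx"]*p[0]/p[2],c["cy"]+c["fy"]*p[1]/p[2]])
def att(yaw,s=1): # tool down, tool y along s*tester y
    y=s*np.array([-np.sin(yaw),np.cos(yaw),0]); z=np.array([0,0,-1.]); return np.column_stack([np.cross(y,z),y,z])
def T(o,yaw,p):
    c,s=np.cos(yaw),np.sin(yaw); return np.array([o[0]+c*p[0]-s*p[1],o[1]+s*p[0]+c*p[1],p[2]])
E
python3 - <<'E'
from h import *
c=imaging.camera("top")
P=[ray(c,u/1.5,v/1.5,.042) for u,v in((363,210),(495,240),(465,360),(328,325))]
o=np.mean(P,0); d=(P[0]+P[1]-P[2]-P[3]); yaw=np.arctan2(d[1],d[0])
print(np.round(P,3),o,np.degrees(yaw))
w=imaging.camera("wrist"); R=read_orientation(); print("cam in tool",np.round(R.T@(w["extrinsics"][:3,3]-read_ee_pos()),3),np.round(R.T@w["extrinsics"][:3,:3],2).tolist(),w["fx"])
for s in(1,-1):
  for p in((-60,30,120),(-55,-78,120),(-80,20,300)):
    print(s,p,bot.inverse_kinematics(T(o,yaw,np.array(p)/1000),att(yaw,s)))
E
```

```text
[[ 0.72   0.085  0.042]
 [ 0.671 -0.143  0.042]
 [ 0.464 -0.09   0.042]
 [ 0.519  0.14   0.042]] [ 0.59362342 -0.00195866  0.042     ] -14.745694537768362
cam in tool [ 0.069  0.    -0.142] [[-0.0, 0.96, 0.27], [1.0, 0.0, 0.0], [-0.0, 0.27, -0.96]] 326.03622816069964
1 (-60, 30, 120) [  4.45508015  19.01083127 -10.06324103  60.9259277    0.
  19.20077469]
1 (-55, -78, 120) [ -6.94266258  17.15193333 -12.84706385  60.00100282   0.
   7.80303195]
1 (-80, 20, 300) [ 4.14091556 12.69631887  7.9449356  85.24861672  0.         18.8866101 ]
-1 (-60, 30, 120) [   4.45508015   19.01083127  -10.06324103   60.9259277     0.
 -160.79922531]
-1 (-55, -78, 120) [  -6.94266258   17.15193333  -12.84706385   60.00100282    0.
 -172.19696805]
-1 (-80, 20, 300) [   4.14091556   12.69631887    7.9449356    85.24861672    0.
 -161.1133899 ]
```

```bash
python3 - <<'E'
from h import *
o=np.array([.5936,-.002]);yaw=np.radians(-14.75)
bot.movep(T(o,yaw,(-.03,-.03,.2)),att(yaw)); move_gripper(0)
w=imaging.camera("wrist"); np.savez("w1.npz",**w); cv2.imwrite("pics/w1.png",cv2.resize(w["pixels"],(800,600),interpolation=cv2.INTER_CUBIC)); print(read_time())
E
```

```text
3.0167
```

View pics/w1.png

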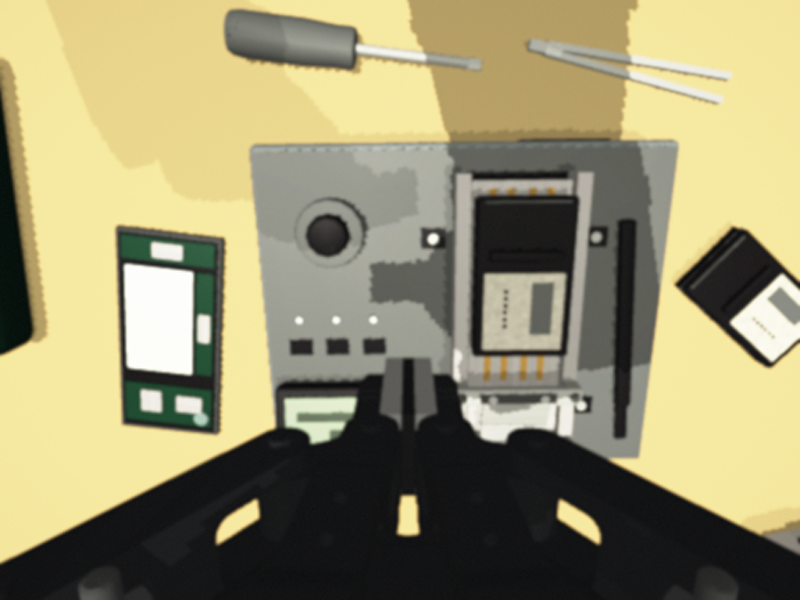

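The wrist view (robot side at the top) shows the deck's rear corners at (251,147) and (678,142), and its front-left corner at (639,457). The button top is at (327,236). The bay pack's top corners are at (476,197), (578,196), (567,353) and (474,353), with the ridge near v 257. The label faces the bridge, so this is the right pack.

```bash
python3 - <<'E'
from h import *
from scipy.optimize import least_squares
w=dict(np.load("w1.npz")); k=1.5625
px=np.array([(251,147),(678,142),(639,457),(327,236),(476,197),(578,196),(567,353),(474,353)])/k
def f(q):
    o,yaw,xp,yp=q[:2],q[2],q[3],q[4]
    m=[(-.105,-.125,.042),(-.105,.125,.042),(.105,.125,.042),(-.055,-.078,.064)]+[(xp+a,yp+b,.0735) for a,b in((-.045,-.027),(-.045,.027),(.045,.027),(.045,-.027))]
    return np.concatenate([proj(w,T(o,yaw,p))-u for p,u in zip(m,px)])
r=least_squares(f,[.594,-.002,-.257,-.026,.03],x_scale=[.1,.1,1,.1,.1])
print(r.x,np.degrees(r.x[2]),np.round(r.fun.reshape(-1,2),1).tolist())
E
```

```text
[ 5.95086732e-01  2.11426808e-04 -2.46418809e-01 -3.31611477e-02
  3.04341386e-02] -14.11875775087395 [[-5.5, -1.5], [5.0, -1.6], [2.7, 4.9], [-1.7, 1.3], [-0.1, -1.3], [1.3, -1.5], [0.1, 1.4], [-1.4, 2.0]]
```

```bash
python3 - <<'E'
from h import *
from scipy.optimize import least_squares
w=dict(np.load("w1.npz")); k=1.5625; print(w.keys(),w["fx"],w["fy"],w["cx"],w["cy"])
px=np.array([(251,147),(678,142),(639,457),(327,236),(476,197),(578,196),(567,353),(474,353)])/k
c0=np.array([w["cx"],w["cy"]])
def mk(mode):
  def f(q):
    o,yaw,xp,yp=q[:2],q[2],q[3],q[4]
    m=[(-.105,-.125,.042),(-.105,.125,.042),(.105,.125,.042),(-.055,-.078,.064)]+[(xp+a,yp+b,.0735) for a,b in((-.045,-.027),(-.045,.027),(.045,.027),(.045,-.027))]
    out=[]
    for p,u in zip(m,px):
        P=T(o,yaw,p)
        if mode=="z": P[2]-=q[5]
        v=proj(w,P)-c0
        if mode=="f": v=v*(1+q[5])
        if mode=="k": v=v*(1+q[5]*(v@v)/w["fx"]**2)
        out.append(v+c0-u)
    return np.concatenate(out)
  return f
for mode in "zfk":
  r=least_squares(mk(mode),[.594,-.002,-.257,-.026,.03,0],x_scale=[.1,.1,1,.1,.1,.1])
  print(mode,np.round(r.x,4),np.degrees(r.x[2]),np.round(r.fun.reshape(-1,2),1).tolist())
E
```

```text
dict_keys(['pixels', 'fx', 'fy', 'cx', 'cy', 'extrinsics']) 326.03622816069964 326.03622816069964 260.87625326971647 188.97314246633965
z [ 0.5962  0.001  -0.2453 -0.0319  0.0317  0.0098] -14.051955672404938 [[-1.1, -0.1], [0.2, -0.5], [-0.4, 0.2], [1.2, 0.6], [0.9, 0.3], [-0.1, 0.1], [-0.7, -0.6], [-0.2, 0.1]]
f [ 0.5938  0.0018 -0.2445 -0.032   0.0314 -0.0326] -14.008104003715292 [[-1.1, 0.0], [0.5, -0.6], [-0.8, -0.2], [1.2, 0.8], [0.9, 0.2], [0.1, -0.1], [-0.8, -0.4], [-0.3, 0.3]]
k [ 0.5944  0.003  -0.2421 -0.032   0.0288 -0.1077] -13.873568362539299 [[-1.1, -0.5], [-0.3, 0.6], [0.2, -0.5], [1.1, 0.2], [0.3, -1.1], [0.2, -0.8], [-0.0, 0.6], [-0.4, 1.8]]
```

```bash
cat >> h.py <<'E'
O=np.array([.5944,.0015]);YAW=np.radians(-14.0);A=att(YAW)
def tt(): # TCP in tester frame, mm
    p=read_ee_pos(); d=p[:2]-O; c,s=np.cos(YAW),np.sin(YAW); return np.round([1e3*(c*d[0]+s*d[1]),1e3*(-s*d[0]+c*d[1]),1e3*p[2]],1)
def ft():
    f=read_force(); c,s=np.cos(YAW),np.sin(YAW); return np.round([c*f[0]+s*f[1],-s*f[0]+c*f[1],f[2]],1)
E
python3 - <<'E'
from h import *
X,Y=-.064,.030
bot.movep(T(O,YAW,(X,Y,.11)),A); print(tt(),ft())
w=imaging.camera("wrist"); cv2.imwrite("pics/w2.png",cv2.resize(w["pixels"],(800,600)))
print(bot.line_to(T(O,YAW,(X,Y,.06)),max_speed=.03,f_stop=3),tt(),ft())
bot.pause(.2);print(tt(),ft())
print(bot.line_to(T(O,YAW,(X,Y,.058)),max_speed=.02,f_stop=18),tt(),ft())
bot.pause(.2);print(tt(),ft(),read_time())
E
```

```text
[-63.9  30.2 110.3] [-0.1 -0.   0.4]
True [-64.2  29.9  71.7] [1.4 0.2 4.3]
[-64.2  30.   72. ] [ 0.3 -0.2  4.1]
True [-64.2  30.   66.5] [-2.  -0.4 10.2]
[-64.2  30.   66.4] [-2.7 -0.9 12.2] 5.6083
```

View pics/w2.png

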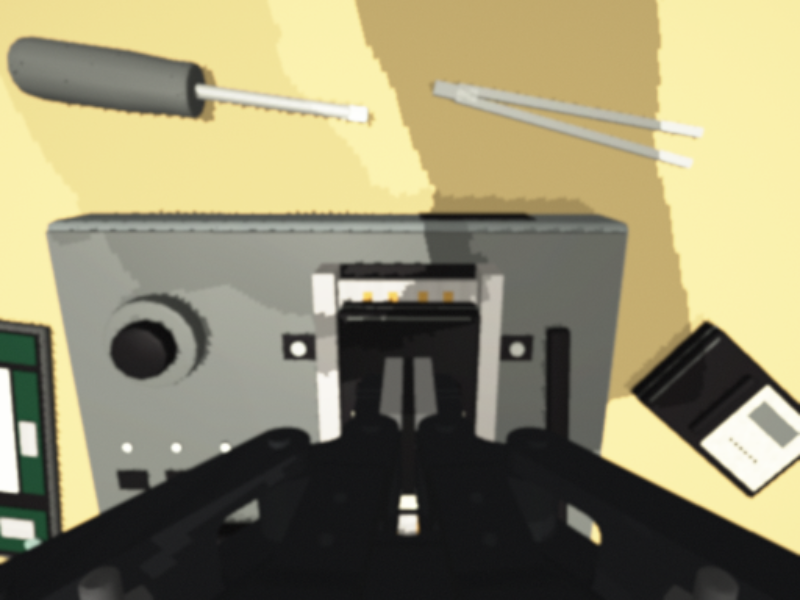

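Fingers are centred on the bay pack (fingers at u 408, walls 313–503). The plate is at its stop at z 66.4 mm. Now I press a bit more and slide.

```bash
python3 - <<'E'
from h import *
Y=.030
x0,_,z=tt()/1e3
z=.0655
while ft()[2]<20 and z>.060:
    bot.line_to(T(O,YAW,(x0,Y,z)),max_speed=.02); z-=.0005
z+=.0005; print(z,tt(),ft())
x=x0
while x<x0+.066:
    x+=.005; r=bot.line_to(T(O,YAW,(x,Y,z)),max_speed=.03,f_stop=25); f=ft(); print(r,round(x*1e3,1),tt(),f)
    if r or f[0]<-30 : break
    if f[2]<17: z-=.0005
    elif f[2]>32: z+=.0005
print(read_time(),z)
E
```

```text
0.0645 [-64.2  30.1  66.2] [-5.7 -2.  23.4]
False -59.2 [-58.5  30.4  66.3] [-4.2 -0.9 20.9]
False -54.2 [-53.4  30.4  66.3] [-3.6  0.1 20.4]
False -49.2 [-48.4  30.4  66.4] [-2.6 -0.4 21. ]
False -44.2 [-43.4  30.4  66.3] [-2.5 -0.3 20.5]
False -39.2 [-38.4  30.5  66.4] [-3.1  0.5 20.3]
False -34.2 [-33.4  30.5  66.4] [-2.6  0.2 20.9]
False -29.2 [-28.4  30.5  66.4] [-3.   0.6 20.2]
False -24.2 [-23.4  30.4  66.4] [-2.7  0.3 19.5]
False -19.2 [-18.9  30.4  66.5] [-4.8 -0.8 21.9]
False -14.2 [-14.2  30.4  66.4] [-6.1 -1.2 21.8]
False -9.2 [-9.  30.4 66.5] [-5.  -0.3 22. ]
False -4.2 [-4.4 30.3 66.4] [-7.4 -0.7 23.2]
False 0.8 [-2.  30.3 66.3] [-17.    0.2  29.6]
True 5.8 [-2.3 30.3 66.6] [-4.5  0.7 10.8]
10.6833 0.0645
```

```bash
python3 - <<'E'
from h import *
p=read_ee_pos(); bot.pause(.3)
bot.line_to([p[0],p[1],.11],max_speed=.05); print(tt(),ft())
bot.movep(T(O,YAW,(-.055,-.078,.13)),A); print(tt(),ft())
w=imaging.camera("wrist"); cv2.imwrite("pics/w3.png",cv2.resize(w["pixels"],(800,600)))
bot.movep(T(O,YAW,(-.06,-.06,.2)),A)
w=imaging.camera("wrist"); np.savez("w4.npz",**w); cv2.imwrite("pics/w4.png",cv2.resize(w["pixels"],(800,600),interpolation=cv2.INTER_CUBIC));print(read_time())
E
```

```text
[ -2.5  30.2 109.7] [-1.   0.5  0.2]
[-55.1 -78.7 130.3] [-0.2  0.1 -0.1]
13.0583
```

View pics/w4.png

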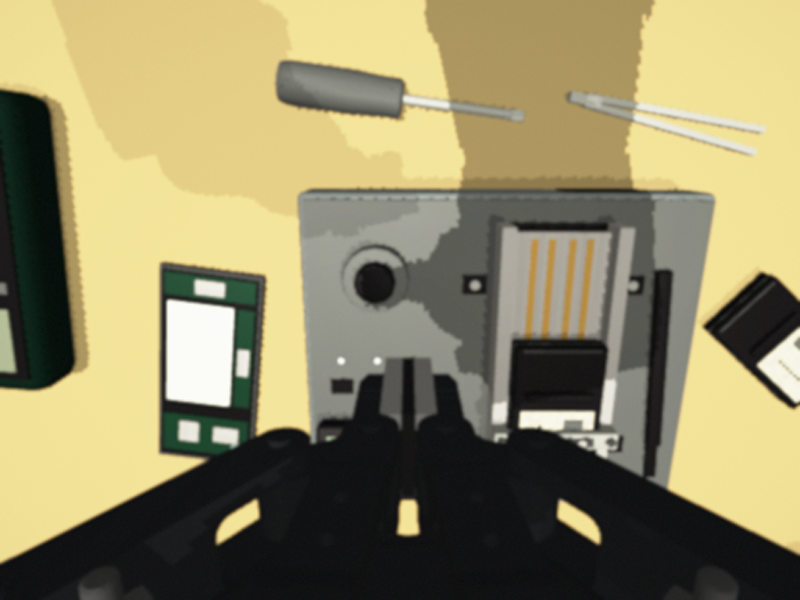

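The pack's rear edge is at (513–606,342), its front is under the bridge (v≈435), and it sits straight. The button is at (376,283). I check these with the calibration and press.

```bash
python3 - <<'E'
from h import *
w=dict(np.load("w4.npz")); k=1.5625
c,s=np.cos(YAW),np.sin(YAW)
for u,v,z in((376,283,.064),(513,342,.070),(606,342,.070)):
    d=ray(w,u/k,v/k,z-.0098)[:2]-O; print(np.round([c*d[0]+s*d[1],c*d[1]-s*d[0]],4), end=' ')
X,Y=-.055,-.078
bot.movep(T(O,YAW,(X,Y,.085)),A)
print(bot.line_to(T(O,YAW,(X,Y,.0575)),max_speed=.03,f_stop=12),tt(),ft())
bot.pause(.25); print(tt(),ft())
E
```

```text
[-0.0535 -0.0774] [-0.0192  0.0035] [-0.0192  0.0586] True [-55. -78.  58.] [-0.7 -0.7  7.3]
[-55. -78.  58.] [-1.3 -0.7  7.2]
```

The button is fully in (z 58 mm, 7 N). The pack's rear edge measures about -20 mm, so it is home and straight. Release, retreat and take a last look.

```bash
python3 - <<'E'
from h import *
bot.line_to(T(O,YAW,(-.055,-.078,.11)),max_speed=.08); bot.movep(T(O,YAW,(-.06,-.06,.2)),A)
w=imaging.camera("wrist"); a=w["pixels"].astype(int); b=np.load("w4.npz")["pixels"].astype(int)
d=np.abs(a-b).max(2); print((d>40).sum(),np.argwhere(d>40)[:5].tolist(),read_time(),ft())
cv2.imwrite("pics/w5.png",cv2.resize(w["pixels"],(800,600)))
E
```

```text
6882 [[1, 271], [10, 411], [10, 412], [10, 416], [11, 411]] 16.0667 [-0.5  0.1 -0.3]
```

View pics/w5.png

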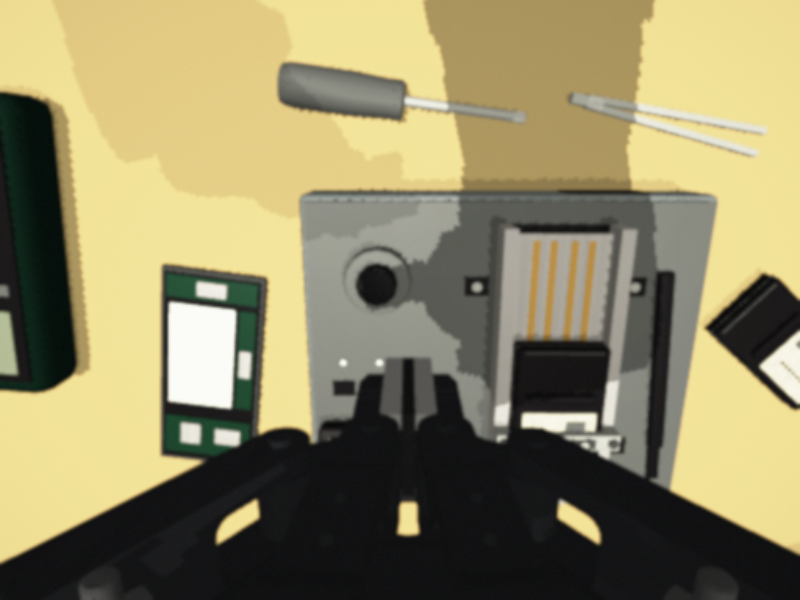

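The view only shifted by about 2 px from arm settling. The pack is still home (rear edge v 343), the button at (376,285) looks the same as before the press, and nothing else has moved.

```bash
python3 -c "
from plant import bot
bot.pause(.3); print(bot.hand_in())"
```

```text
the job is handed in; nothing more can be done
None
```

I pressed the pack down and slid it home under the bridge and leaf spring. I then pressed the start button fully in and let it out, and handed the job in at about 16 s; no verdict was returned.

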